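# Refit the watering timer's dial knob and hold it pressed

### The job

The knob of the watering timer has come off and lies in the white seedling tray: turn it so that its D-shaped hole matches the timer's D-shaft, push it fully home on the shaft, then press it down against the spring as far as it goes and finish while still holding it pressed; do not let go. Leave the timer's pointer at the setting where it is, and do not disturb the pot, the frog, the spray bottle or the trowel.

Things in the scene. Friction and masses are not known exactly. Their poses are not given: they have to be found in the camera images.
- knob_centre (a point): Loose black knob, 60 g, upright in the tray; point on its axis, 27 mm above its underside and below its top. Round skirt 52 mm across, 0 to 24 mm above the underside; on it a bar to grip, 44 mm long (x), 16 mm wide (y), 24 to 54 mm above the underside. z up; x along the bar to the end with a white line on top and a fin on the skirt (reaching 35 mm from the axis): the bore's flat is on that side.
- knob_seat (a point): Floor of the knob's bore, on its axis, 7 mm below knob_centre; axes as knob_centre. The bore opens downward: 18 mm in diameter, 20 mm deep, with a flat 4.2 mm from the axis on the knob's +x side. Fully home, this point meets shaft_tip.
- shaft_tip (a point): Centre (on the axis of the round) of the top end of the timer's upright steel D-shaft: 16 mm in diameter, 31 mm proud of the pointer collar, tip chamfered 1.5 mm, flat 3 mm from the axis on the +x side; z up. About 93.5 mm above the bench. The knob slides on with 1 mm play when its x points the same way within about 0.2 rad, not beyond 0.4. Its direction differs from start to start.
- plunger (a joint): How far the shaft is pressed down into the timer, m: 0 released, 0.007 fully pressed. A spring pushes it back up: it starts to move at about 4 N and reaches the stop at about 9 N. With the knob home and pressed to the stop its skirt is still 4 mm above the pointer collar.
- pointer_tip (a point): Outer end of the flat pointer (black, 7 mm wide) that lies just above the dial face, 43 mm from the shaft axis, on the side of the shaft's flat (direction of shaft_tip's x). It turns stiffly (0.15 N m) with the shaft but does not move down with it; it is to stay at its setting.
- timer: Watering timer: fixed grey box 150 x 130 x 55 mm (x, y, z) lying on its back, with a round white dial face on top and the D-shaft standing at its middle; a hose stub sticks out of its +x side. Origin under its centre.
- tray: Fixed white plastic seedling tray 220 x 180 mm (x, y), 22 mm high, walls and floor 4 mm; origin under its centre. The knob stands on its floor, at least 50 mm from the walls.
- pot: Terracotta pot, 86 mm across, 85 mm high, origin under its centre; leave alone.
- frog: Ceramic frog figurine, about 60 mm across, 70 mm high, origin under its centre; leave alone.
- sprayer: Trigger spray bottle, 82 mm across, 235 mm high, origin under its centre; leave alone.
- trowel: Trowel with a green blade, 280 mm long, lying flat, origin at its middle; leave alone.

How it is judged:
On the way, in this order (a step that is already met when the one before it is completed fails the run):
1. the knob is lifted out of the tray (height (world z) of knob_centre above 0.055 m), for 0.1 s.
2. the knob is fully home on the D-shaft (z of knob_seat in the frame of shaft_tip below 0.003 m and horizontal distance between knob_seat and shaft_tip below 0.004 m and angle between the x axis of knob_centre and the x axis of shaft_tip, either way round below 0.4 rad and angle between knob_centre's own z axis and vertical below 0.15 rad), for 0.1 s.
At the end, for the whole second after the job is handed in: The knob is fully home on the D-shaft (bore floor within 3 mm of the shaft's end, axes within 4 mm, upright, flat to flat), the shaft is pressed down more than 5 of its 7 mm, and the fingers are still on the knob (more than 2 N) through the last second (all of step 2 and value of joint plunger above 0.005 m and contact force between the fingers and knob above 2 N); the arm keeps its last pose, push and grip.
It fails at once if the pointer is turned from its setting (distance of pointer_tip from where it was at the start of the episode above 0.012 m).
It fails at once if the terracotta pot is disturbed (distance of pot from where it was at the start of the episode above 0.03 m).
It fails at once if the frog is disturbed (distance of frog from where it was at the start of the episode above 0.03 m).
It fails at once if the spray bottle is disturbed (distance of sprayer from where it was at the start of the episode above 0.03 m).
It fails at once if the trowel is disturbed (distance of trowel from where it was at the start of the episode above 0.03 m).
It also fails if it takes over 58 s, if anything falls off the work surface, if the arm or the gripper's body presses on something with over 40 N, if the wrist force passes 120 N, or if a joint passes its speed limit or range.

### The arm

A 6-joint arm with a two-finger parallel gripper is mounted at the origin on the work surface. World frame = base frame: x ahead of the robot, y to its left, z up, the work surface at z = 0. Lengths are in m, angles in rad, forces in N, time in s.
With the tool pointing down it reaches from about 0.35 to 0.775 m from the base axis. Payload 7.3 kg.
Tool frame: the origin (TCP) lies at the very end of the fingers, on their centre line; the grasp point (between the pads) lies 19 mm behind it; z points along the fingers, y is the direction in which the jaws open and shut (so a half turn about z gives the same grasp; the last joint's range is limited). The gripper opens to 92 mm and grips with 3 to 60 N. Pads are 19 mm wide; open, the fingers measure 130 mm over their backs; the gripper's body (75 mm by 190 mm) begins 47 mm behind the grasp point.
Start: joints at [-1.444, 0.342, 1.524, -0, 1.275, -0.146], TCP at [0.141, -0.506, 0.227] pointing down, gripper open.
Joint ranges: [-2.53, 2.53], [-0.77, 2.02], [0.04, 2.7], [-1, 4.14], [0.28, 2.66], [-3.11, 3.11]. Speed limits (rad/s): [2.57, 2.57, 3.14, 3.14, 3.14, 3.14].

### API

Orientations are given as [roll, pitch, yaw] about the fixed x, y, z axes, in that order (R = Rz(yaw) Ry(pitch) Rx(roll)).
In Python, from cell import robot gives the robot as it stands.
- The arm moves only by the tool apply_moves, never from a script. Its argument "plan" is a list of rows, each an object of numbers: "tx", "ty", "tz": the shift along the tool's x, y, z in m; "yaw": the turn about the tool's z in rad; "grip": the opening, from -1 (shut) to 1 (fully open), so that 0 is half open. In form: [{"tx": .., "ty": .., "tz": .., "yaw": .., "grip": ..}, ...]. A call has 1 to 8 rows; each row is the pose to reach, as a shift and turn from the pose commanded when the call began, along the tool's axes at that moment; what a row does not reach only later rows make up. A row lasts 1/8 s, in which the tool goes at most 62.5 mm and 10.7 degrees, less where a joint would pass 70% of its speed; a pose out of reach is approached as far as the arm can. A call with a gripper value outside its range is refused whole. The fingers move at their own pace and stop on an object; "force" is the grip in N (left out, the last holds). Time passes only in rows, so rows that repeat a pose let the fingers close. It gives the time, the measured TCP pose, the force and the opening at its end, in the units of the state.
- robot.observe(): the state, without advancing time (a new reading comes with each control period).
- robot.read_camera(name): name is "scene" or "top"; returns (picture, depth): 420x560x3 uint8, red, green, blue; 420x560 float32, m along the optical axis (not along the pixel's ray), 0 where there is no reading.
- robot.get_calibration(name): a dict with "camera_matrix" (3x3 intrinsics, pixels), "R" (3x3) and "t" (3): a world point X has camera coordinates R X + t. Camera axes: x right, y down, z forward; pixel columns grow to the right and rows downward; lengths in m; the calibration is good to about 2 mm. A picture is of the moment at which its call begins. get_calibration takes no time and is no camera call.
- robot.hand_in(): hands the job in, once; it reports no verdict.
Trained networks look in the newest picture that a camera, given by its name, has taken for a name from the list of things; names that differ only in an ending like _2 or _b are one class to them, and where a whole thing is asked for, a point or a joint stands for the part that bears it (a point fixed in the world has none). Each returns a list of dicts, best first, with "confidence" (0 to 1); they miss things now and then, are a little off and sometimes report something else, mostly with a low value. They report only what shows in the picture. A call takes as long as a camera call.
- robot.outline_of(label, camera): "region" (420x560 bool, what is visible of it) and "pixel" ([row, column] in pixels, amid what is visible of it).
- robot.tip_of(label, camera): "pixel" ([row, column] in pixels: a listed point, or the origin of a listed thing).
The state is a dict: "time": time; "qpos": joint angles; "qvel": joint speeds; "joint_efforts": joint torques, N m; "tool_pos": TCP position; "tool_rot": TCP orientation; "contact_force": force on the tool from outside, world axes, zero at the start; "torque": the same for the moment, N m; "opening": finger opening in m.
Only numpy, scipy, OpenCV 4.12 (cv2) and the standard library are available. Lean on these libraries where they do the work, as an engineer would, in place of code of your own. Each camera call takes 0.05 s, during which the arm holds its last target.

## Working session

There is one attempt and no reset: what is moved stays moved. The work goes in short steps, Python scripts to look and compute and a tool call to move; the robot and the scene stay as the last step left them, time stands still between calls to the robot, and variables do not carry over. Pictures are saved under pics/ and viewed, and the job is handed in when it is done.

Besides the shell and the picture viewer there is one more tool, called after "Emit:" by a JSON object that holds its "method" and its "body". apply_moves: Moves the arm, as the interface text tells. Its arguments: {"type":"object","properties":{"plan":{"type":"array","items":{"type":"object","properties":{"tx":{"type":"number"},"ty":{"type":"number"},"tz":{"type":"number"},"yaw":{"type":"number"},"grip":{"type":"number"}}}},"force":{"type":"number"}},"required":["plan"]}

```bash
mkdir -p pics; ls
cat > h.py <<'E'
from cell import robot
import numpy as np, cv2
def snap(cam,name):
    p,d=robot.read_camera(cam); cv2.imwrite(f'pics/{name}.png',p[:,:,::-1]); np.savez(f'{name}.npz',p=p,d=d); return p,d
def world(cam,px,d=None,z=None):
    c=robot.get_calibration(cam);K,R,t=map(np.array,(c['camera_matrix'],c['R'],c['t']))
    px=np.atleast_2d(px).astype(float)
    ray=np.c_[(px[:,1]-K[0,2])/K[0,0],(px[:,0]-K[1,2])/K[1,1],np.ones(len(px))]
    o=-R.T@t; rw=ray@R
    if z is not None: s=(z-o[2])/rw[:,2]
    else: s=np.asarray(d)
    return o+rw*np.reshape(s,(-1,1))
E
python3 - <<'E'
from h import *
for c in('scene','top'):
    snap(c,c+'0'); 
    for l in('knob_centre','shaft_tip','pointer_tip'):
        print(c,l,[(r['pixel'],round(r['confidence'],2)) for r in robot.tip_of(l,c)])
    k=robot.get_calibration(c); print(k)
print(robot.observe())
E
```

```text
pics
scene knob_centre [([177.1, 286.0], 0.68)]
scene shaft_tip [([247.0, 337.2], 0.43)]
scene pointer_tip [([259.1, 324.5], 0.58)]
{'camera_matrix': array([[512.87787075,   0.        , 279.07440105],
       [  0.        , 512.87787075, 214.59573073],
       [  0.        ,   0.        ,   1.        ]]), 'R': array([[-0.89980893,  0.43613245,  0.01150532],
       [ 0.32446508,  0.68658572, -0.65063235],
       [-0.29166127, -0.58171173, -0.75930572]]), 't': array([ 0.54992951, -0.13846076,  1.78024269])}
top knob_centre [([246.8, 340.1], 0.88)]
top shaft_tip [([238.5, 194.6], 0.4)]
top pointer_tip [([223.5, 198.4], 0.45)]
{'camera_matrix': array([[439.94926069,   0.        , 277.17384763],
       [  0.        , 439.94926069, 202.05302943],
       [  0.        ,   0.        ,   1.        ]]), 'R': array([[ 0.00164846, -0.99999578, -0.00239191],
       [-0.98777891, -0.00125552, -0.15585648],
       [ 0.15585282,  0.0026196 , -0.98777682]]), 't': array([-0.02385135,  0.61137438,  1.11375593])}
{'time': 0.4, 'qpos': array([-1.44398347e+00,  3.42120503e-01,  1.52418680e+00, -2.22636470e-05,
        1.27536804e+00, -1.46015700e-01]), 'qvel': array([-0.00088563, -0.00082673, -0.00166225,  0.0012453 ,  0.0007701 ,
        0.00079804]), 'joint_efforts': array([-1.74767396e-03, -4.30718064e+01, -2.44193476e+01,  7.16629461e-02,
        5.02532569e-02, -5.04649404e-05]), 'tool_pos': array([ 0.14146998, -0.50556748,  0.22664757]), 'tool_rot': array([-3.14150774e+00,  9.04012738e-06,  2.72835043e-01]), 'contact_force': array([-0.42036073, -0.06769651,  0.03849284]), 'torque': array([ 0.00176939,  0.02142877, -0.02539496]), 'opening': 0.09195756608219878}
```

Run:
```python
import cv2
a=cv2.imread('pics/top0.png');b=cv2.imread('pics/scene0.png')
c=a[190:290,150:250];d=a[205:285,300:400][:,:]
cv2.imwrite('pics/c1.png',cv2.hconcat([cv2.resize(c,(400,400),interpolation=2),cv2.resize(a[200:300,290:390],(400,400),interpolation=2)]))
cv2.imwrite('pics/c2.png',cv2.hconcat([cv2.resize(b[205:305,290:390],(400,400),interpolation=2),cv2.resize(b[130:230,240:340],(400,400),interpolation=2)]))
```

```text
(no output)
```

View pics/top0.png

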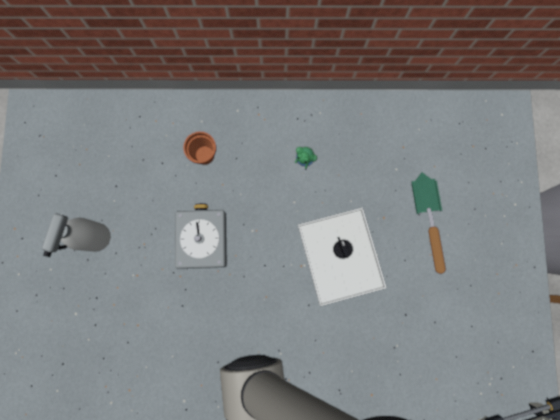

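View pics/scene0.png

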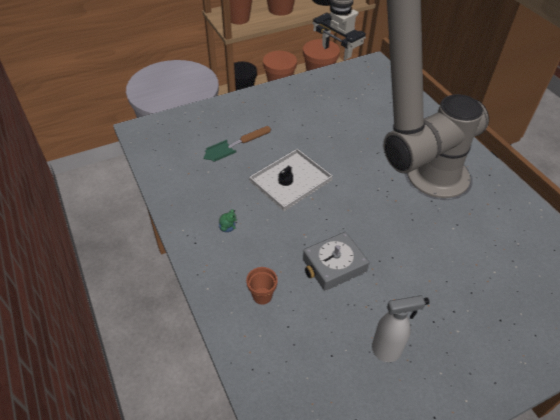

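```bash
sleep 1
```

```text
(no output)
```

View pics/c1.png

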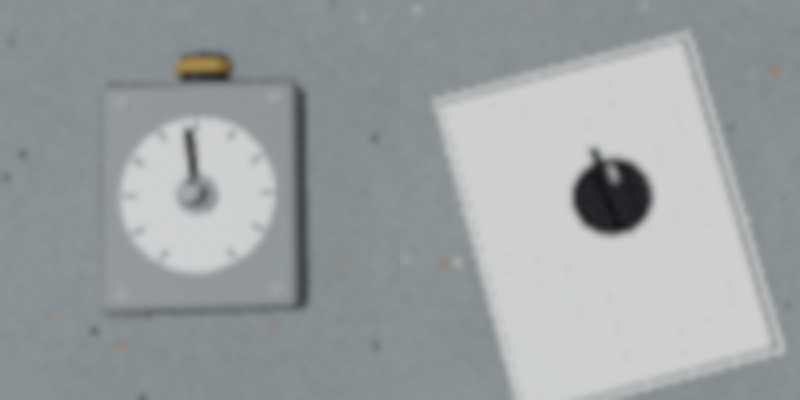

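View pics/c2.png

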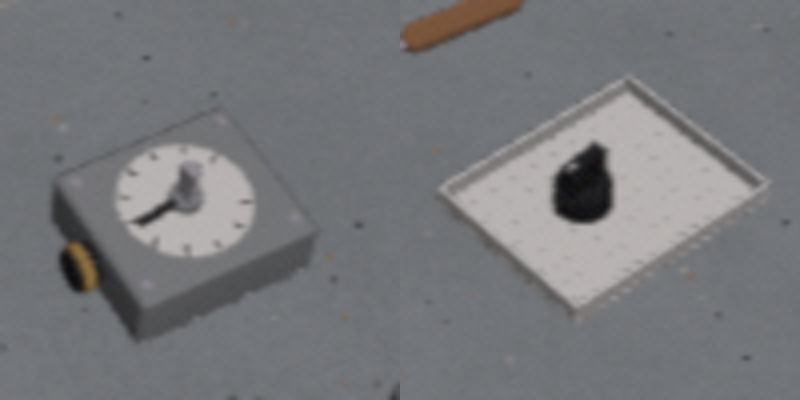

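The top view shows the timer at about (238,198) with its pointer up the image (+x). The knob is in the tray at about (248,343), with its fin up and slightly left. Next I'll measure both more precisely.

Run:
```python
from h import *
np.set_printoptions(precision=4,suppress=True)
def grid(m): return np.argwhere(m)
for cam,kb,db in(('top',(225,275,320,370),(210,270,175,225)),('scene',(160,195,270,300),(235,280,310,365))):
    z=np.load(cam+'0.npz');p,d=z['p'].astype(int),z['d']
    lum=p.sum(2)/3
    m=np.zeros(lum.shape,bool);r=kb;m[r[0]:r[1],r[2]:r[3]]=lum[r[0]:r[1],r[2]:r[3]]<80
    g=grid(m);W=world(cam,g,d[m]);print(cam,'knob px',len(g),g.mean(0),'zmax',np.percentile(W[:,2],[1,50,99]))
    sk=W[(W[:,2]>.024)&(W[:,2]<.032)];top=W[W[:,2]>.05]
    print(' skirt mean',len(sk),sk.mean(0),sk.min(0),sk.max(0)); print(' bar mean',len(top),top.mean(0))
    if len(top)>5:
        q=top[:,:2]-top[:,:2].mean(0);u,s,v=np.linalg.svd(q);print(' bar dir',np.arctan2(v[0][1],v[0][0]),'ext',np.ptp(q@v.T,axis=0))
    # dial
    r=db;m=np.zeros(lum.shape,bool);m[r[0]:r[1],r[2]:r[3]]=True
    g=grid(m);W=world(cam,g,d[m]);L=lum[m]
    sh=W[(W[:,2]>.075)&(W[:,2]<.12)];print(' shaft',len(sh),sh.mean(0) if len(sh) else '',sh[:,2].max() if len(sh) else '')
    tp=sh[sh[:,2]>.09];print(' shaft top',len(tp),tp.mean(0) if len(tp) else '')
    dial=(L>190)&(W[:,2]<.07);
    mm=np.zeros(lum.shape,np.uint8);mm[tuple(g[dial].T)]=255
    c=max(cv2.findContours(mm,cv2.RETR_EXTERNAL,cv2.CHAIN_APPROX_NONE)[0],key=len)
    e=cv2.fitEllipse(c);print(' dial ell',e,'world',world(cam,[e[0][1],e[0][0]],z=.056), 'dial z',np.median(W[dial,2]))
    for l in('knob_centre','shaft_tip','pointer_tip'):
        robot.read_camera(cam)
        px=robot.tip_of(l,cam); 
        zz={'knob_centre':.031,'shaft_tip':.0935,'pointer_tip':.058}[l]
        print(' ',l,[(r['pixel'],r['confidence'],world(cam,r['pixel'],z=zz)) for r in px])
```

```text
top knob px 232 [249.0948 342.5345] zmax [0.0227 0.0312 0.0616]
 skirt mean 117 [ 0.4895 -0.1923  0.028 ] [ 0.4682 -0.2186  0.0243] [ 0.5131 -0.1731  0.0319]
 bar mean 88 [ 0.487  -0.1957  0.0703]
 bar dir -1.2668919998980475 ext [0.19   0.0402]
 shaft 32 [0.5117 0.1769 0.09  ] 0.09570161801730381
 shaft top 23 [0.5121 0.1784 0.0934]
 dial ell ((198.96551513671875, 238.58273315429688), (34.13933563232422, 35.72645950317383), 50.938411712646484) world [[0.5141 0.1793 0.056 ]] dial z 0.0564477291057669
  knob_centre [([247.1, 340.8], 0.53, array([[ 0.4941, -0.1908,  0.031 ]]))]
  shaft_tip [([239.8, 194.3], 0.47, array([[0.5083, 0.1842, 0.0935]]))]
  pointer_tip [([219.5, 197.3], 0.49, array([[0.5636, 0.1848, 0.058 ]])), ([242.4, 204.0], 0.28, array([[0.5042, 0.1657, 0.058 ]]))]
scene knob px 202 [176.6683 285.6782] zmax [0.0049 0.03   0.061 ]
 skirt mean 65 [ 0.4948 -0.1836  0.0276] [ 0.471  -0.2106  0.0242] [ 0.5219 -0.169   0.0319]
 bar mean 43 [ 0.4935 -0.1929  0.0568]
 bar dir 0.4630658461224078 ext [0.0433 0.0162]
 shaft 35 [0.5154 0.18   0.087 ] 0.09514930119725085
 shaft top 13 [0.5137 0.1799 0.0922]Traceback (most recent call last):
  File "<stdin>", line 20, in <module>
ValueError: max() iterable argument is empty
```

```bash
cat >> h.py <<'E'
from scipy.optimize import minimize
def proj(cam,X):
    c=robot.get_calibration(cam);K,R,t=map(np.array,(c['camera_matrix'],c['R'],c['t']))
    q=np.atleast_2d(X)@R.T+t; q=q@K.T; return q[:,:2]/q[:,2:]   # col,row
S=8
def cyl(r,z0,z1,n=40):
    a=np.linspace(0,2*np.pi,n,False);return np.vstack([np.c_[r*np.cos(a),r*np.sin(a),0*a+z] for z in(z0,z1)])
def box(x0,x1,y0,y1,z0,z1): return np.array([(x,y,z) for x in(x0,x1) for y in(y0,y1) for z in(z0,z1)])
KNOB=[cyl(.026,0,.024),box(-.022,.022,-.008,.008,.024,.054),box(.02,.035,-.002,.002,0.004,.02)]
def render(cam,parts,x,y,yaw,z,roi):
    r0,r1,c0,c1=roi; im=np.zeros(((r1-r0)*S,(c1-c0)*S),np.uint8)
    cs,sn=np.cos(yaw),np.sin(yaw);Rz=np.array([[cs,-sn,0],[sn,cs,0],[0,0,1]])
    for P in parts:
        q=proj(cam,P@Rz.T+[x,y,z]); q=(q+.5-[c0,r0])*S
        h=cv2.convexHull(np.round(q*16).astype(np.int32)); cv2.fillConvexPoly(im,h,255,shift=4)
    return cv2.resize(im,(c1-c0,r1-r0),interpolation=cv2.INTER_AREA)/255.
def fit(cam,soft,parts,z,roi,x0,yawfree=True):
    def f(v): return ((render(cam,parts,v[0]/100,v[1]/100,v[2],z,roi)-soft)**2).sum()
    best=None
    for dy in(-.3,0,.3):
        v0=[x0[0]*100,x0[1]*100,x0[2]+dy]
        r=minimize(f,v0,method='Nelder-Mead',options=dict(initial_simplex=[v0]+[np.add(v0,e) for e in([.5,0,0],[0,.5,0],[0,0,.25])],xatol=.005,fatol=.01))
        if best is None or r.fun<best.fun:best=r
    return np.r_[best.x[:2]/100,best.x[2]],best.fun
E
python3 - <<'E'
from h import *
np.set_printoptions(precision=4,suppress=True)
for cam,roi in(('top',(228,270,322,364)),('scene',(158,198,268,304))):
    p=np.load(cam+'0.npz')['p'].astype(float).mean(2);r=roi
    im=p[r[0]:r[1],r[2]:r[3]];soft=np.clip((200-im)/(200-40),0,1)
    soft[soft<.35]=0
    print(cam,np.percentile(im,[1,10,50,90]),fit(cam,soft,KNOB,.004,roi,(.492,-.193,.42)))
for cam,roi in(('top',(215,262,172,226)),('scene',(235,275,312,362))):
    z=np.load(cam+'0.npz');p=z['p'].astype(float);r=roi
    im=p.mean(2)[r[0]:r[1],r[2]:r[3]];print(cam,np.percentile(im,[0,1,10,50,90]))
    g=np.argwhere(im<95)+[r[0],r[2]]; W=world(cam,g,z=.058)
    k=(np.hypot(W[:,0]-.513,W[:,1]-.179)<.045);W=W[k]
    print(len(W)); q=W[:,:2]; print(np.c_[W[:,:2],p.mean(2)[tuple(g[k].T)]])
E
```

```text
top [ 27.7533  42.6333 206.6667 207.    ] (array([ 0.4904, -0.1969,  0.3434]), np.float64(33.512686601907916))
scene [ 18.3333  32.9667 178.     180.    ] (array([ 0.4918, -0.1979,  0.5158]), np.float64(40.651332780661285))
top [ 71.      73.3333 139.6667 155.     207.6667]
7
[[ 0.5518  0.1852 86.3333]
 [ 0.5492  0.1851 83.3333]
 [ 0.5466  0.185  84.6667]
 [ 0.544   0.185  91.    ]
 [ 0.5362  0.1821 90.6667]
 [ 0.5336  0.1821 89.6667]
 [ 0.531   0.182  90.6667]]
scene [ 35.6667  47.65    99.3333 117.3333 179.3333]
43
[[ 0.5075  0.1587 93.    ]
 [ 0.5049  0.1599 89.    ]
 [ 0.5094  0.1618 88.    ]
 [ 0.5067  0.1631 78.3333]
 [ 0.5041  0.1643 88.    ]
 [ 0.5112  0.165  82.3333]
 [ 0.5085  0.1662 76.6667]
 [ 0.5059  0.1675 79.6667]
 [ 0.513   0.1681 80.3333]
 [ 0.5103  0.1694 78.    ]
 [ 0.5077  0.1706 82.3333]
 [ 0.5174  0.17   94.3333]
 [ 0.5148  0.1713 78.    ]
 [ 0.5122  0.1725 80.3333]
 [ 0.5095  0.1737 87.3333]
 [ 0.5166  0.1744 92.    ]
 [ 0.514   0.1756 82.6667]
 [ 0.5113  0.1769 91.6667]
 [ 0.5157  0.1787 90.3333]
 [ 0.528   0.1769 65.3333]
 [ 0.5254  0.1781 68.3333]
 [ 0.5228  0.1793 94.    ]
 [ 0.5349  0.1775 80.6667]
 [ 0.5323  0.1787 51.6667]
 [ 0.5297  0.18   45.    ]
 [ 0.5271  0.1812 61.6667]
 [ 0.5245  0.1824 92.6667]
 [ 0.5393  0.1793 59.3333]
 [ 0.5367  0.1806 45.6667]
 [ 0.5341  0.1818 60.    ]
 [ 0.5315  0.183  88.    ]
 [ 0.5462  0.18   80.6667]
 [ 0.5436  0.1812 56.3333]
 [ 0.541   0.1824 46.    ]
 [ 0.5384  0.1837 84.3333]
 [ 0.5532  0.1806 80.6667]
 [ 0.5506  0.1818 54.3333]
 [ 0.548   0.183  45.6667]
 [ 0.5454  0.1843 67.6667]
 [ 0.5575  0.1824 79.6667]
 [ 0.5549  0.1836 53.    ]
 [ 0.5523  0.1849 61.3333]
 [ 0.5497  0.1861 94.3333]]
```

Estimates so far:
- **Shaft:** about (0.5135, 0.179), with yaw about 0.14.
- **Knob:** about (0.491, -0.197), with yaw about 0.43.

I'll move above the knob.

Emit:
{"method": "apply_moves", "body": {"plan": [{"tx": 0.055, "ty": -0.026, "tz": 0.01, "yaw": 0, "grip": 1}, {"tx": 0.11, "ty": -0.053, "tz": 0.02, "yaw": -0.04, "grip": 1}, {"tx": 0.165, "ty": -0.08, "tz": 0.03, "yaw": -0.08, "grip": 1}, {"tx": 0.22, "ty": -0.107, "tz": 0.04, "yaw": -0.12, "grip": 1}, {"tx": 0.275, "ty": -0.133, "tz": 0.05, "yaw": -0.16, "grip": 1}, {"tx": 0.33, "ty": -0.16, "tz": 0.06, "yaw": -0.16, "grip": 1}, {"tx": 0.38, "ty": -0.184, "tz": 0.07, "yaw": -0.16, "grip": 1}, {"tx": 0.42, "ty": -0.203, "tz": 0.08, "yaw": -0.16, "grip": 1}]}}

```text
time: 1.7
tool_pos: [0.4928, -0.1952, 0.1465]
tool_rot: [3.141, -0.0, 0.434]
contact_force: [-0.1, -0.9, 0.7]
opening: 0.0914
```

```bash
cat >> h.py <<'E'
def shift(pos,yaw):
    o=robot.observe();p=np.array(o['tool_pos']);w=o['tool_rot'][2]
    d=np.subtract(pos,p);c,s=np.cos(w),np.sin(w)
    print('t',o['time'],'pos',p.round(4),'rot',np.round(o['tool_rot'],4),'F',np.round(o['contact_force'],1),'open',round(o['opening'],4))
    print('tx %.4f ty %.4f tz %.4f yaw %.4f'%(d[0]*c+d[1]*s,d[0]*s-d[1]*c,-d[2],-(yaw-w)))
E
python3 - <<'E'
from h import *
snap('top','top1');snap('scene','scene1')
a=cv2.imread('pics/top1.png')[190:310,260:420];b=cv2.imread('pics/scene1.png')[100:220,210:370]
cv2.imwrite('pics/c3.png',cv2.hconcat([cv2.resize(a,None,fx=2.5,fy=2.5,interpolation=2),cv2.resize(b,None,fx=2.5,fy=2.5,interpolation=2)]))
shift((.491,-.197,.032),.44)
E
```

```text
t 1.8 pos [ 0.4933 -0.1938  0.1456] rot [-3.1402e+00 -1.0000e-04  4.3720e-01] F [-1.2  0.2  0.3] open 0.0919
tx -0.0034 ty 0.0019 tz 0.1136 yaw -0.0028
```

View pics/c3.png

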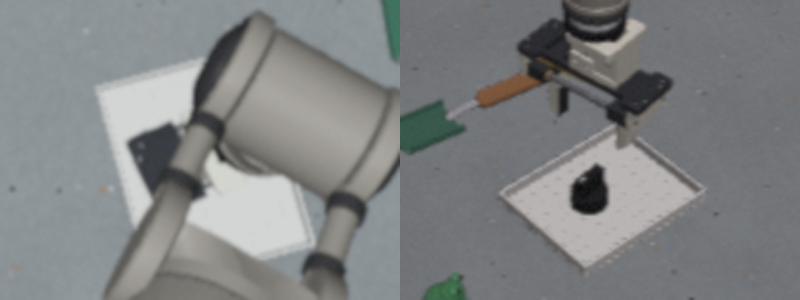

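The top view is blocked by the arm, but the scene view shows the open jaws straddling the knob at about (190,590 in the crop). I'll descend and grip.

Emit:
{"method": "apply_moves", "body": {"plan": [{"tx": -0.003, "ty": 0.002, "tz": 0.03, "yaw": 0, "grip": 1}, {"tx": -0.003, "ty": 0.002, "tz": 0.065, "yaw": 0, "grip": 1}, {"tx": -0.003, "ty": 0.002, "tz": 0.095, "yaw": 0, "grip": 1}, {"tx": -0.003, "ty": 0.002, "tz": 0.112, "yaw": 0, "grip": 1}, {"tx": -0.003, "ty": 0.002, "tz": 0.112, "yaw": 0, "grip": 1}], "force": 10}}

```text
time: 2.42
tool_pos: [0.4882, -0.2002, 0.0338]
tool_rot: [-3.139, 0.002, 0.432]
contact_force: [-0.6, 0.3, -0.2]
opening: 0.0918
```

Run:
```python
from h import *
p,d=snap('scene','scene2')
b=cv2.imread('pics/scene2.png')[130:220,230:350]
cv2.imwrite('pics/c4.png',cv2.resize(b,None,fx=5,fy=5,interpolation=2))
shift((.491,-.197,.032),.44)
```

```text
t 2.475 pos [ 0.489  -0.2005  0.0348] rot [-3.1412e+00  5.0000e-04  4.3220e-01] F [0.4 0.1 1. ] open 0.0919
tx 0.0033 ty -0.0023 tz 0.0028 yaw -0.0078
```

View pics/c4.png

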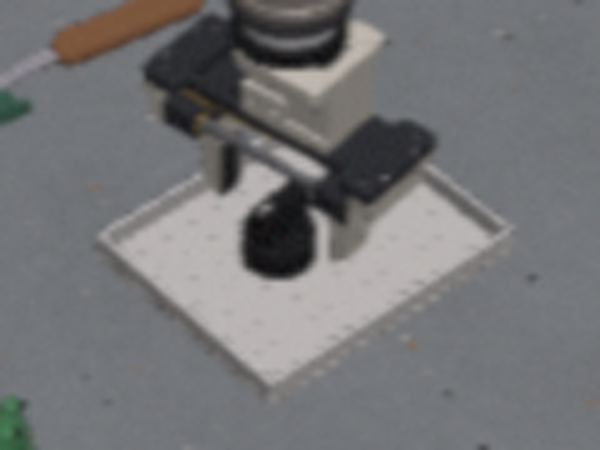

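Both fingers straddle the bar. I'll undo the 3 mm overshoot, drop 2 mm and close.

Emit:
{"method": "apply_moves", "body": {"plan": [{"tx": 0.003, "ty": -0.002, "tz": 0.002, "yaw": 0, "grip": 1}, {"tx": 0.003, "ty": -0.002, "tz": 0.002, "yaw": 0, "grip": -1}, {"tx": 0.003, "ty": -0.002, "tz": 0.002, "yaw": 0, "grip": -1}, {"tx": 0.003, "ty": -0.002, "tz": 0.002, "yaw": 0, "grip": -1}, {"tx": 0.003, "ty": -0.002, "tz": 0.002, "yaw": 0, "grip": -1}, {"tx": 0.003, "ty": -0.002, "tz": 0.002, "yaw": 0, "grip": -1}, {"tx": 0.003, "ty": -0.002, "tz": 0.002, "yaw": 0, "grip": -1}, {"tx": 0.003, "ty": -0.002, "tz": 0.002, "yaw": 0, "grip": -1}], "force": 20}}

```text
time: 3.48
tool_pos: [0.4912, -0.197, 0.0327]
tool_rot: [3.142, 0.0, 0.433]
contact_force: [-0.3, 0.4, 1.0]
opening: 0.0263
```

Emit:
{"method": "apply_moves", "body": {"plan": [{"grip": -1}, {"grip": -1}, {"grip": -1}, {"grip": -1}], "force": 40}}

```text
schema error: expected keys tx, ty, tz, yaw, grip
```

Emit:
{"method": "apply_moves", "body": {"plan": [{"tx": 0, "ty": 0, "tz": 0, "yaw": 0, "grip": -1}, {"tx": 0, "ty": 0, "tz": 0, "yaw": 0, "grip": -1}, {"tx": 0, "ty": 0, "tz": 0, "yaw": 0, "grip": -1}, {"tx": 0, "ty": 0, "tz": 0, "yaw": 0, "grip": -1}], "force": 40}}

```text
time: 3.98
tool_pos: [0.4913, -0.197, 0.0327]
tool_rot: [3.141, -0.0, 0.433]
contact_force: [0.8, -0.4, 0.4]
opening: 0.0157
```

Gripped at 15.7 mm opening, which matches the 16 mm bar. I'll lift.

Emit:
{"method": "apply_moves", "body": {"plan": [{"tx": 0, "ty": 0, "tz": -0.03, "yaw": 0, "grip": -1}, {"tx": 0, "ty": 0, "tz": -0.08, "yaw": 0, "grip": -1}, {"tx": 0, "ty": 0, "tz": -0.12, "yaw": 0, "grip": -1}, {"tx": 0, "ty": 0, "tz": -0.13, "yaw": 0, "grip": -1}, {"tx": 0, "ty": 0, "tz": -0.13, "yaw": 0, "grip": -1}]}}

```text
time: 4.6
tool_pos: [0.491, -0.1968, 0.1624]
tool_rot: [-3.142, 0.0, 0.433]
contact_force: [-0.1, -0.9, -1.4]
opening: 0.0157
```

Run:
```python
from h import *
p,d=snap('scene','scene3')
b=cv2.imread('pics/scene3.png')[110:200,230:350]
cv2.imwrite('pics/c5.png',cv2.resize(b,None,fx=5,fy=5,interpolation=2))
shift((.5135,.179,.1625),.14)
```

```text
t 4.65 pos [ 0.4905 -0.1966  0.1615] rot [-3.1399e+00  1.3000e-03  4.3280e-01] F [-1.1  0.6 -1.7] open 0.0155
tx 0.1784 ty -0.3313 tz -0.0010 yaw 0.2928
```

View pics/c5.png

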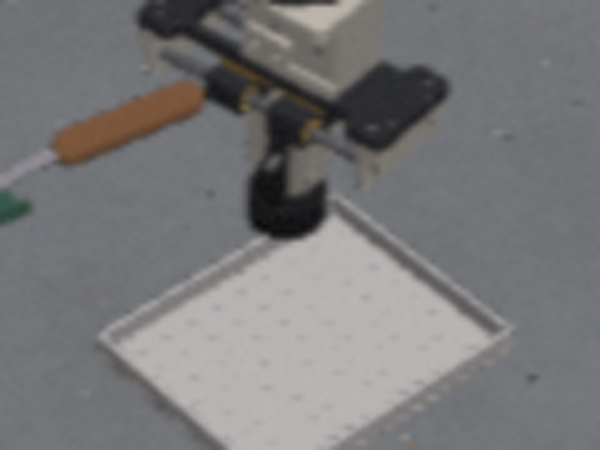

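The knob is held upright, with the white line toward the front. I'll carry it over to the shaft.

Emit:
{"method": "apply_moves", "body": {"plan": [{"tx": 0.018, "ty": -0.033, "tz": 0, "yaw": 0.03, "grip": -1}, {"tx": 0.042, "ty": -0.079, "tz": 0, "yaw": 0.08, "grip": -1}, {"tx": 0.067, "ty": -0.125, "tz": 0, "yaw": 0.13, "grip": -1}, {"tx": 0.093, "ty": -0.174, "tz": 0, "yaw": 0.18, "grip": -1}, {"tx": 0.12, "ty": -0.224, "tz": 0, "yaw": 0.23, "grip": -1}, {"tx": 0.147, "ty": -0.274, "tz": 0, "yaw": 0.27, "grip": -1}, {"tx": 0.17, "ty": -0.317, "tz": 0, "yaw": 0.293, "grip": -1}, {"tx": 0.178, "ty": -0.332, "tz": 0, "yaw": 0.293, "grip": -1}]}}

```text
time: 5.65
tool_pos: [0.5123, 0.1814, 0.1605]
tool_rot: [3.142, 0.004, 0.143]
contact_force: [-0.1, -0.9, 0.2]
opening: 0.0154
```

Emit:
{"method": "apply_moves", "body": {"plan": [{"tx": 0, "ty": 0, "tz": 0.015, "yaw": 0, "grip": -1}, {"tx": 0, "ty": 0, "tz": 0.02, "yaw": 0, "grip": -1}, {"tx": 0, "ty": 0, "tz": 0.02, "yaw": 0, "grip": -1}, {"tx": 0, "ty": 0, "tz": 0.02, "yaw": 0, "grip": -1}]}}

```text
time: 6.15
tool_pos: [0.5139, 0.1781, 0.1429]
tool_rot: [3.141, -0.0, 0.138]
contact_force: [-0.2, -0.3, -0.5]
opening: 0.0158
```

Run:
```python
from h import *
p,d=snap('scene','scene4');snap('top','top4')
b=cv2.imread('pics/scene4.png')[200:290,280:400];a=cv2.imread('pics/top4.png')[190:280,140:260]
cv2.imwrite('pics/c6.png',cv2.resize(b,None,fx=6,fy=6,interpolation=2))
cv2.imwrite('pics/c7.png',cv2.resize(a,None,fx=4,fy=4,interpolation=2))
shift((.5135,.179,.1425),.14)
```

```text
t 6.25 pos [0.5139 0.1785 0.1431] rot [ 3.1415e+00 -8.0000e-04  1.3890e-01] F [-0.8  1.1 -0.8] open 0.0159
tx -0.0004 ty -0.0005 tz 0.0006 yaw -0.0011
```

View pics/c6.png

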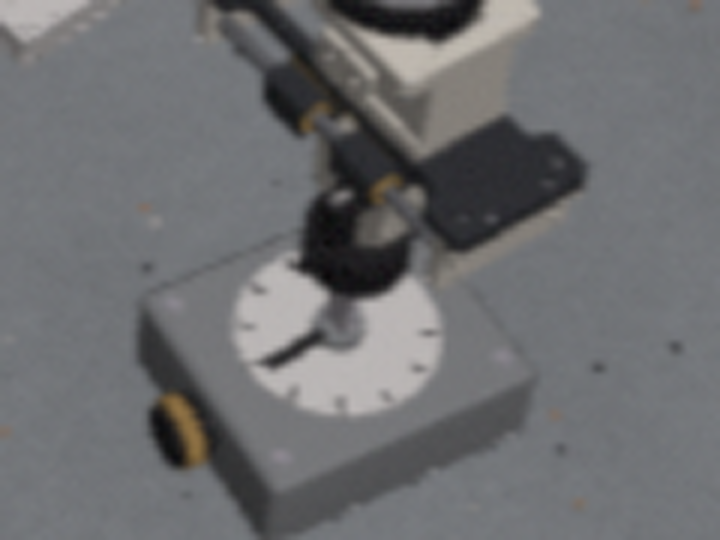

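View pics/c7.png

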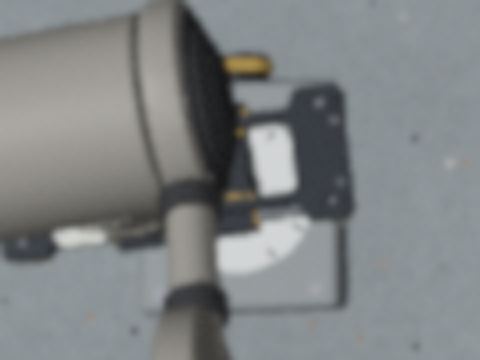

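```bash
cat > ov.py <<'E'
from h import *
def overlay(cam,img,items,roi,f,out):
    r0,r1,c0,c1=roi
    b=cv2.resize(cv2.imread(img)[r0:r1,c0:c1],None,fx=f,fy=f,interpolation=cv2.INTER_NEAREST)
    for P,(x,y,yaw,z),col in items:
        cs,sn=np.cos(yaw),np.sin(yaw);Rz=np.array([[cs,-sn,0],[sn,cs,0],[0,0,1]])
        q=(proj(cam,P@Rz.T+[x,y,z])+.5-[c0,r0])*f
        cv2.polylines(b,[cv2.convexHull(np.round(q).astype(np.int32))],True,col,1)
    cv2.imwrite(out,b)
E
python3 - <<'E'
from ov import *
s=(.5135,.179,.14,0)
sh=[(cyl(.008,.0625,.0935),s,(0,0,255)),(cyl(.008,.0925,.0935),s,(0,0,255)),(box(0.01,.043,-.0035,.0035,.057,.058),s,(0,255,0)),(box(-.075,.075,-.065,.065,.0,.055),(s[0],s[1],0,0),(255,0,0))]
overlay('scene','pics/scene0.png',sh,(225,290,300,375),10,'pics/o1.png')
overlay('top','pics/top0.png',sh,(205,270,165,235),10,'pics/o2.png')
k=(.5139,.1785,.139,.1431-.0287)
overlay('scene','pics/scene4.png',[(P,k,(0,0,255)) for P in KNOB],(220,265,315,365),14,'pics/o3.png')
E
```

```text
(no output)
```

View pics/o1.png

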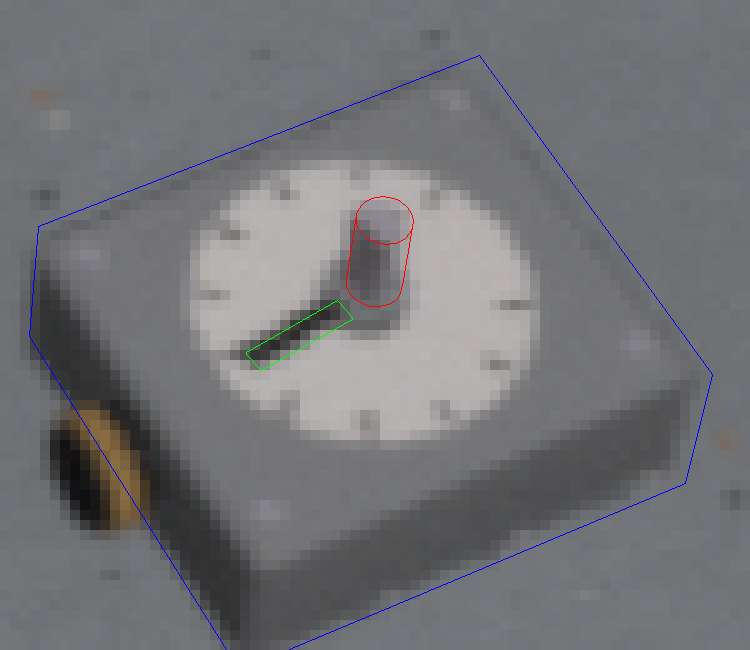

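View pics/o2.png

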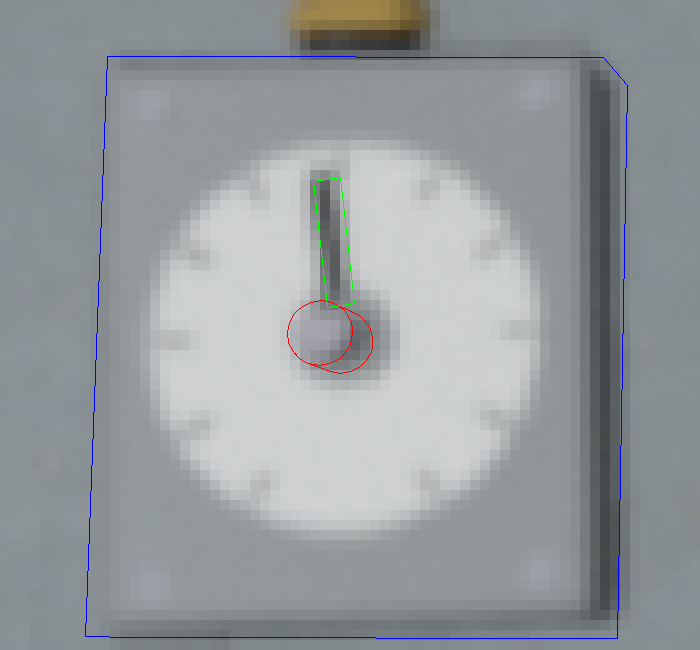

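View pics/o3.png

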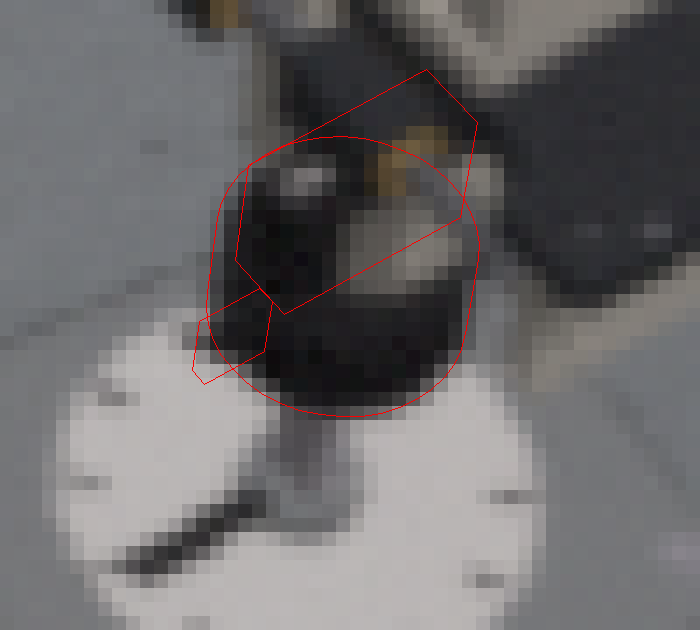

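Run:
```python
from h import *
np.set_printoptions(precision=4,suppress=True,linewidth=200)
p=np.load('scene0.npz')['p'].astype(float).mean(2)
print('scene cols 331-344');print(np.c_[np.arange(241,262),p[241:262,331:345].astype(int)])
print('proj shaft z .08/.0935',proj('scene',[[.5135,.179,.08],[.5135,.179,.0935],[.5135,.179,.056]]))
q=np.load('top0.npz')['p'].astype(float).mean(2)
print('top cols 191-206');print(np.c_[np.arange(232,246),q[232:246,191:207].astype(int)])
print(proj('top',[[.5135,.179,.08],[.5135,.179,.0935],[.5135,.179,.056]]))
# dial ellipse subpixel via upsampled threshold
for cam,im,roi,th in(('scene',p,(233,275,312,362),150),('top',q,(213,265,172,226),180)):
    u=cv2.resize(im[roi[0]:roi[1],roi[2]:roi[3]].astype(np.float32),None,fx=8,fy=8,interpolation=cv2.INTER_CUBIC)
    c=max(cv2.findContours((u>th).astype(np.uint8),cv2.RETR_EXTERNAL,cv2.CHAIN_APPROX_NONE)[0],key=cv2.contourArea)
    h=cv2.convexHull(c);e=cv2.fitEllipse(h);px=(np.array(e[0])+.5)/8-.5+[roi[2],roi[0]]
    print(cam,'dial',px,e[1],world(cam,px[::-1],z=.056))
# knob
k=np.load('scene4.npz')['p'].astype(float).mean(2)
roi=(220,262,318,362);r=roi
bg=p[r[0]:r[1],r[2]:r[3]];im=k[r[0]:r[1],r[2]:r[3]]
al=np.clip((bg-im)/(bg-25),0,1)
print(np.c_[np.arange(230,254),(al*100).astype(int)[10:34,8:36]])
```

```text
scene cols 331-344
[[241 146 151 157 156 145 141 151 144 135 127 123 119 116 115]
 [242 176 175 174 166 142 148 171 173 170 165 157 148 129 119]
 [243 178 180 180 176 165 163 176 179 179 178 177 171 151 134]
 [244 181 180 180 178 178 175 177 176 177 179 177 157 138 155]
 [245 180 180 179 177 165 152 154 156 164 175 177 157 150 172]
 [246 179 179 177 161 136 137 140 141 138 153 178 174 174 178]
 [247 179 179 177 152 108 115 136 141 142 160 176 179 177 179]
 [248 180 181 177 149  93  89 115 136 137 155 175 179 178 179]
 [249 180 179 176 145  88  78  88 109 136 163 177 179 180 181]
 [250 180 177 161 123  82  76  79  97 135 164 176 180 179 179]
 [251 177 161 131 100  80  78  82 100 131 162 177 179 180 179]
 [252 172 147 116  94  78  80  87 109 123 149 175 179 179 178]
 [253 159 125 113 105  92  82  91 108 115 139 165 177 180 180]
 [254 151 106  97 110 103  90 100 116 123 140 167 180 180 180]
 [255 104  65  68  94 112 106 105 117 117 134 165 178 180 179]
 [256  51  45  61  92 110 113 111 107 112 147 174 178 179 179]
 [257  60  88 102 101  99  99  99 100 127 163 178 179 179 180]
 [258 135 
[... 3748 characters left out ...]
  0   0   0   0   3  14  30  59  90  96 100  97  96  93  88  77  56  26   3   0   0   0   0   0   0   0]
 [249   0   0   0   0   0   0   0   1   3   8  18  44  66  63  60  55  46  26   9   2   0   0   0   0   0   0   0   0]
 [250   0   0   0   0   0   0   0   0   0   0   0   4   5   7   6   4   4   1   0   0   0   0   0   0   0   0   0   0]
 [251   0   0   0   0   0   0   0   0   0   0   1   0   0   0   0   0   0   0   0   0   0   0   0   0   0   0   0   0]
 [252   0   0   0   0   0   0   0   0   0   0   3   0   0   0   0   0   0   0   0   0   0   0   0   0   0   0   0   0]
 [253   0   0   0   0   0   0   0   1   0   0   0   0   0   0   0   0   0   0   0   0   0   0   0   0   0   0   0   0]]
```

```bash
cat > kf.py <<'E'
from h import *
np.set_printoptions(precision=4,suppress=True,linewidth=200)
def knobfit(name,tcp,r=.026,off=.0287):
    p=np.load('scene0.npz')['p'].astype(float).mean(2)
    k=np.load(name+'.npz')['p'].astype(float).mean(2)
    c=proj('scene',[[tcp[0],tcp[1],tcp[2]-off+.012]])[0].round().astype(int)
    roi=(c[1]-12,c[1]+16,c[0]-13,c[0]+13);ro=roi
    sl=np.s_[ro[0]:ro[1],ro[2]:ro[3]]
    al=np.clip((p[sl]-k[sl])/(p[sl]-25),0,1)
    al=cv2.GaussianBlur(al,(0,0),.01) if 0 else al
    w=np.zeros_like(al);w[14:]=1; w[9:14,:10]=1      # lower part, and left edge higher
    P=[cyl(r,0,.024),box(.02,.035,-.0015,.0015,0.0,.024)]
    def f(v):
        m=render('scene',P,v[0]/100,v[1]/100,tcp[3],tcp[2]-off,roi);m=cv2.GaussianBlur(m,(0,0),.6)
        return (w*(m-al)**2).sum()
    v0=np.array(tcp[:2])*100
    s=minimize(f,v0,method='Nelder-Mead',options=dict(initial_simplex=[v0,v0+[.4,0],v0+[0,.4]],xatol=.003,fatol=.001))
    return s.x/100,s.fun
def shaftfit():
    p=np.load('scene0.npz')['p'].astype(float).mean(2)
    # shaft edges rows 247..249 (50 percent)
    L=[];Rr=[]
    for r in(247,248,249):
        x=np.arange(330,345)
        row=p[r,330:345]; l=np.interp(-(179+row[5])/2,-row[:6],x[:6]);rr=np.interp((179+137)/2,row[8:12],x[8:12]);L.append(l);Rr.append(rr)
    return np.add(L,Rr)/2,np.subtract(Rr,L)
if __name__=='__main__':
    for r in(.026,.0255,.025): print(r,knobfit('scene4',(.5137,.1788,.1428,.139),r))
    print(shaftfit())
    for z in(.083,.087,.09):print(proj('scene',[[.5135,.179,z]]))
E
python3 kf.py
```

```text
0.026 (array([0.5118, 0.1772]), np.float64(3.8098505024111358))
0.0255 (array([0.5126, 0.178 ]), np.float64(3.6987243518618835))
0.025 (array([0.5125, 0.1782]), np.float64(3.90375252269724))
(array([337.0429, 337.1887, 336.9972]), array([5.6919, 5.913 , 5.5909]))
[[337.5709 248.61  ]]
[[337.7087 247.7667]]
[[337.8125 247.1319]]
```

Run:
```python
from kf import *
from scipy.optimize import least_squares
z0=np.load('scene0.npz');z4=np.load('scene4.npz')
def cloud(z,cam='scene'):
    d=z['d'];g=np.argwhere(d>0);return g,world(cam,g,d[d>0]),z['p'].astype(float).mean(2)[d>0]
def cf(W,r,c0):
    s=least_squares(lambda c:np.hypot(W[:,0]-c[0],W[:,1]-c[1])-r,c0,loss='soft_l1',f_scale=.001)
    return s.x,np.std(s.fun)
g,W,L=cloud(z0)
m=(np.hypot(W[:,0]-.5145,W[:,1]-.179)<.013)&(W[:,2]>.068)&(W[:,2]<.089);print('shaft',m.sum(),cf(W[m],.008,[.514,.179]))
m=(np.hypot(W[:,0]-.492,W[:,1]+.196)<.032)&(W[:,2]>.008)&(W[:,2]<.025)&(L<90);print('knob0',m.sum(),cf(W[m],.026,[.491,-.197]))
for lo,hi in((.045,.062),(.053,.062)):
    m=(np.hypot(W[:,0]-.492,W[:,1]+.196)<.032)&(W[:,2]>lo)&(W[:,2]<hi)&(L<255);print('bartop',m.sum(),W[m].mean(0))
m=(g[:,0]>236)&(g[:,0]<274)&(g[:,1]>314)&(g[:,1]<360)&(L>170);print('dial z',np.median(W[m,2]))
g,W,L=cloud(z4)
m=(np.hypot(W[:,0]-.5135,W[:,1]-.179)<.032)&(W[:,2]>.115)&(W[:,2]<.135)&(L<60);print('knob4',m.sum(),cf(W[m],.026,[.5135,.179]),W[m].mean(0))
# knob pre-grasp skirt fit in scene
import kf
p=z0['p'].copy();
bg=p.astype(float).mean(2)
roi=(158,198,268,304);ro=roi;sl=np.s_[ro[0]:ro[1],ro[2]:ro[3]]
al=np.clip((178-bg[sl])/(178-25),0,1);w=np.zeros_like(al);w[20:]=1
P=[cyl(.0257,0,.024)]
for yaw in(.43,):
    f=lambda v:(w*(cv2.GaussianBlur(render('scene',P,v[0]/100,v[1]/100,yaw,.004,roi),(0,0),.6)-al)**2).sum()
    v0=np.array([49.1,-19.7]);s=minimize(f,v0,method='Nelder-Mead',options=dict(initial_simplex=[v0,v0+[.4,0],v0+[0,.4]]));print('knob0 sil',s.x/100,s.fun)
```

```text
shaft 27 (array([0.5116, 0.1788]), np.float64(0.0019281705483595749))
knob0 51 (array([ 0.4918, -0.1984]), np.float64(0.00427665538801798))
bartop 65 [ 0.494  -0.1934  0.0551]
bartop 48 [ 0.4926 -0.1945  0.0573]
dial z 0.055157159919486665
knob4 75 (array([0.5126, 0.1785]), np.float64(0.003788680621886562)) [0.5253 0.1953 0.1278]
knob0 sil [ 0.4917 -0.1996] 4.732414575868993
```

Silhouette and depth together put the knob about 2 mm short in x. I'll shift it and lower to just above the tip.

Emit:
{"method": "apply_moves", "body": {"plan": [{"tx": 0.002, "ty": 0, "tz": 0.008, "yaw": 0, "grip": -1}, {"tx": 0.002, "ty": 0, "tz": 0.016, "yaw": 0, "grip": -1}, {"tx": 0.002, "ty": 0, "tz": 0.016, "yaw": 0, "grip": -1}, {"tx": 0.002, "ty": 0, "tz": 0.016, "yaw": 0, "grip": -1}]}}

```text
time: 6.75
tool_pos: [0.5156, 0.1794, 0.1266]
tool_rot: [3.142, 0.0, 0.14]
contact_force: [0.6, -0.4, -0.5]
opening: 0.0162
```

Run:
```python
from ov import *
from kf import *
snap('scene','scene5')
o=robot.observe();t=o['tool_pos'];print(t,o['tool_rot'],o['contact_force'])
for r in(.026,.0255):print(knobfit('scene5',(*t[:2],t[2],.139),r))
b=cv2.imread('pics/scene5.png')[225:275,310:370]
cv2.imwrite('pics/c8.png',cv2.resize(b,None,fx=12,fy=12,interpolation=cv2.INTER_CUBIC))
```

```text
[0.5156 0.1795 0.1268] [ 3.1415 -0.0001  0.1399] [ 0.2079  0.9595 -1.9232]
(array([0.5139, 0.1788]), np.float64(3.919683584249977))
(array([0.5142, 0.1793]), np.float64(3.893296196329516))
```

View pics/c8.png

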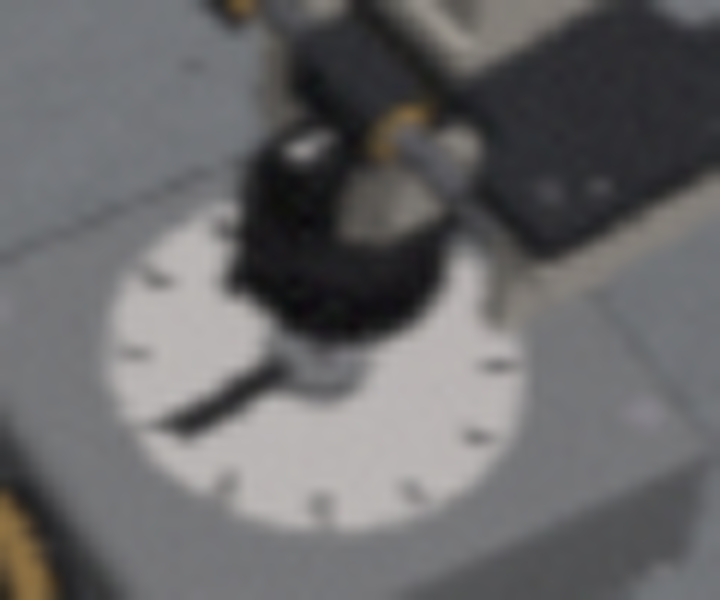

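Clear of the tip and visually centred. I'll descend gently and watch the force.

Emit:
{"method": "apply_moves", "body": {"plan": [{"tx": 0, "ty": 0, "tz": 0.002, "yaw": 0, "grip": -1}, {"tx": 0, "ty": 0, "tz": 0.004, "yaw": 0, "grip": -1}, {"tx": 0, "ty": 0, "tz": 0.006, "yaw": 0, "grip": -1}, {"tx": 0, "ty": 0, "tz": 0.008, "yaw": 0, "grip": -1}, {"tx": 0, "ty": 0, "tz": 0.008, "yaw": 0, "grip": -1}, {"tx": 0, "ty": 0, "tz": 0.008, "yaw": 0, "grip": -1}]}}

```text
time: 7.55
tool_pos: [0.5158, 0.1793, 0.119]
tool_rot: [3.141, -0.001, 0.14]
contact_force: [-1.3, -1.3, 4.3]
opening: 0.016
```

```bash
python3 -c "
from h import *
for i in range(6):
    robot.read_camera('scene');o=robot.observe();print(o['tool_pos'].round(4),o['contact_force'].round(1),o['torque'].round(3))"
```

```text
[0.5158 0.1793 0.119 ] [-0.4 -1.4  4.1] [-0.245  0.057 -0.016]
[0.5158 0.1793 0.1189] [-0.5 -1.9  4.4] [-0.283  0.043  0.061]
[0.5158 0.1793 0.1189] [-0.7 -2.1  4.3] [-0.338  0.026  0.015]
[0.5158 0.1793 0.1189] [-0.4 -1.4  4. ] [-0.29   0.1   -0.022]
[0.5157 0.1793 0.1188] [ 0.4 -2.5  3.7] [-0.324  0.048  0.035]
[0.5157 0.1793 0.1188] [ 0.3 -2.7  3.3] [-0.362  0.055 -0.039]
```

About 4 N up and 2 N toward −y: the bore edge is on the chamfer. I'll shift toward −y.

Emit:
{"method": "apply_moves", "body": {"plan": [{"tx": 0, "ty": 0.0007, "tz": 0, "yaw": 0, "grip": -1}, {"tx": 0, "ty": 0.0014, "tz": 0, "yaw": 0, "grip": -1}, {"tx": 0, "ty": 0.0014, "tz": 0, "yaw": 0, "grip": -1}, {"tx": 0, "ty": 0.0014, "tz": 0, "yaw": 0, "grip": -1}]}}

```text
time: 8.35
tool_pos: [0.5155, 0.178, 0.1183]
tool_rot: [-3.142, 0.001, 0.14]
contact_force: [-0.2, 0.1, -0.8]
opening: 0.0157
```

```bash
cat > ob.py <<'E'
from h import *
F=[];T=[]
for i in range(4):
    robot.read_camera('scene');o=robot.observe();F.append(o['contact_force']);T.append(o['torque'])
print(o['time'],o['tool_pos'].round(4),o['tool_rot'].round(3),np.mean(F,0).round(2),np.mean(T,0).round(3),round(o['opening'],4))
E
python3 ob.py
```

```text
8.55 [0.5156 0.1781 0.1186] [-3.142  0.     0.14 ] [-0.17 -0.17 -1.4 ] [-0.019 -0.01  -0.023] 0.016
```

It dropped in and the forces are now near zero. Continuing down.

Emit:
{"method": "apply_moves", "body": {"plan": [{"tx": 0, "ty": 0, "tz": 0.003, "yaw": 0, "grip": -1}, {"tx": 0, "ty": 0, "tz": 0.006, "yaw": 0, "grip": -1}, {"tx": 0, "ty": 0, "tz": 0.009, "yaw": 0, "grip": -1}, {"tx": 0, "ty": 0, "tz": 0.012, "yaw": 0, "grip": -1}, {"tx": 0, "ty": 0, "tz": 0.012, "yaw": 0, "grip": -1}]}}

```text
time: 9.18
tool_pos: [0.5156, 0.1779, 0.1063]
tool_rot: [3.141, 0.001, 0.14]
contact_force: [-0.5, 0.1, -1.5]
opening: 0.016
```

```bash
python3 ob.py
```

```text
9.375 [0.5159 0.178  0.1068] [ 3.141 -0.     0.14 ] [-0.08  0.27 -0.76] [ 0.028 -0.001 -0.013] 0.016
```

Emit:
{"method": "apply_moves", "body": {"plan": [{"tx": 0, "ty": 0, "tz": 0.002, "yaw": 0, "grip": -1}, {"tx": 0, "ty": 0, "tz": 0.004, "yaw": 0, "grip": -1}, {"tx": 0, "ty": 0, "tz": 0.006, "yaw": 0, "grip": -1}, {"tx": 0, "ty": 0, "tz": 0.006, "yaw": 0, "grip": -1}, {"tx": 0, "ty": 0, "tz": 0.006, "yaw": 0, "grip": -1}], "force": 60}}

```text
time: 10.0
tool_pos: [0.5158, 0.178, 0.1009]
tool_rot: [3.141, -0.0, 0.14]
contact_force: [-2.0, 0.4, 3.4]
opening: 0.0158
```

```bash
python3 ob.py
```

```text
10.2 [0.5158 0.178  0.1008] [ 3.142 -0.     0.14 ] [-1.25 -0.04  3.45] [-0.031  0.244  0.011] 0.0159
```

Home on the shaft: about 4.5 N net, where the spring starts to move. Pressing down in steps.

Emit:
{"method": "apply_moves", "body": {"plan": [{"tx": 0, "ty": 0, "tz": 0.0015, "yaw": 0, "grip": -1}, {"tx": 0, "ty": 0, "tz": 0.003, "yaw": 0, "grip": -1}, {"tx": 0, "ty": 0, "tz": 0.0045, "yaw": 0, "grip": -1}, {"tx": 0, "ty": 0, "tz": 0.0045, "yaw": 0, "grip": -1}, {"tx": 0, "ty": 0, "tz": 0.0045, "yaw": 0, "grip": -1}]}}

```text
time: 10.82
tool_pos: [0.5159, 0.178, 0.0965]
tool_rot: [3.142, -0.0, 0.14]
contact_force: [-1.9, -0.3, 7.1]
opening: 0.0152
```

```bash
python3 ob.py
```

```text
11.025 [0.5159 0.178  0.0965] [ 3.142 -0.     0.14 ] [-1.94 -0.38  6.71] [-0.082  0.381  0.006] 0.0157
```

Emit:
{"method": "apply_moves", "body": {"plan": [{"tx": -0.0005, "ty": 0, "tz": 0.001, "yaw": 0, "grip": -1}, {"tx": -0.0005, "ty": 0, "tz": 0.0025, "yaw": 0, "grip": -1}, {"tx": -0.0005, "ty": 0, "tz": 0.0025, "yaw": 0, "grip": -1}, {"tx": -0.0005, "ty": 0, "tz": 0.0025, "yaw": 0, "grip": -1}]}}

```text
time: 11.52
tool_pos: [0.5159, 0.178, 0.095]
tool_rot: [3.142, -0.002, 0.14]
contact_force: [-3.3, -0.5, 13.6]
opening: 0.0157
```

```bash
python3 ob.py
```

```text
11.725 [0.5159 0.178  0.095 ] [ 3.142e+00 -2.000e-03  1.400e-01] [-3.32 -0.74 13.76] [-0.155  0.574 -0.011] 0.0155
```

Force jumped to 14 N with no further travel past TCP z = 0.095, so it is at the stop. I'll check visually before handing in.

Run:
```python
from ov import *
snap('scene','scene6')
s=(.5159,.178,.14,.0935-.007-.020)
overlay('scene','pics/scene6.png',[(P,s,(0,0,255)) for P in KNOB[:2]]+[(box(0.01,.043,-.0035,.0035,.057,.058),(.5155,.178,.14,0),(0,255,0))],(225,275,310,370),13,'pics/o6.png')
z=np.load('scene6.npz');p=z['p'].astype(float).mean(2);q=np.load('scene0.npz')['p'].astype(float).mean(2)
print(p[253:263,322:334].astype(int));print(q[253:263,322:334].astype(int))
```

```text
[[179 182 182 181 165 122  59  29  23  24  29  31]
 [159 179 183 179 154  95  41  22  16  20  16  23]
 [177 182 182 179 155 101  56  35  23  20  16  23]
 [182 181 183 182 177 154 116  76  33  19  19  19]
 [183 181 182 179 173 150  96  54  35  37  31  21]
 [182 179 173 155 114  82  55  49  78 102  91  65]
 [174 153 112  81  54  47  71  97 136 168 168 154]
 [140 110  82  53  62  93 136 169 177 180 182 177]
 [167 167 145 115 138 166 174 181 182 181 184 181]
 [156 178 177 173 176 181 182 181 183 182 182 183]]
[[176 180 180 180 179 180 179 181 177 159 125 113]
 [155 175 180 180 180 180 179 180 174 151 106  97]
 [174 178 181 180 180 180 177 172 151 104  65  68]
 [180 180 180 180 179 177 153 111  80  51  45  61]
 [180 179 181 178 171 150 105  59  45  60  88 102]
 [179 178 171 152 113  80  56  46  84 135 165 167]
 [173 152 112  80  54  45  67  99 138 170 179 180]
 [137 107  79  53  61  94 136 165 174 178 180 180]
 [165 165 143 113 136 165 171 178 180 181 180 179]
 [155 177 173 169 173 179 179 180 179 180 181 179]]
```

View pics/o6.png

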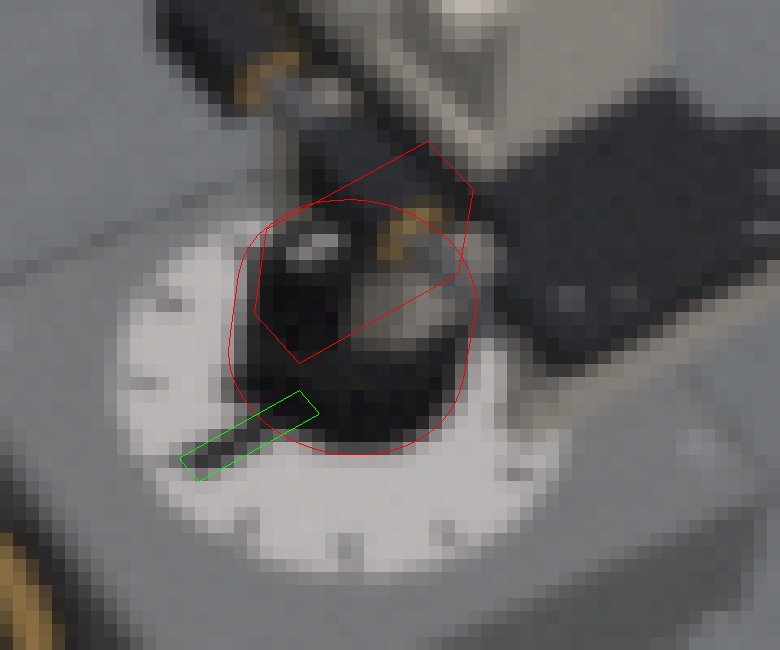

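The pointer pixels match the first picture, and the knob lines up with the predicted home-and-pressed outline. Handing in.

```bash
python3 -c "
from cell import robot
print(robot.hand_in())"
```

```text
the job is handed in; nothing more can be done
None
```

The knob is on the timer's D-shaft, pressed down to the stop and still gripped. I handed the job in at about 12 s; hand-in gives no verdict.

- **What I did:** I gripped the knob by its bar, lifted it out of the tray, turned it from about 0.43 to 0.14 rad to match the shaft, and lowered it on. It first caught on the shaft's chamfer, because my camera estimate was off by about 1.4 mm. The side force showed which way to shift, and it then slid on freely.
- **Home and pressed:** The knob met the bottom of its bore at about the expected height. The spring then pushed back at roughly 0.75 N/mm, and the force jumped to about 14 N with no further travel at TCP z = 0.095 m, which is where I expected the stop. The gripper is set to 60 N with a 15.7 mm opening, matching the 16 mm bar.
- **Pointer:** It has not turned; the pixels around its tip in the last picture match the first.
- **Not checked:** The top camera was blocked by the arm, so my visual checks used only the scene camera. I did not measure the pot, frog, spray bottle or trowel again; the arm passed well clear of them.
- **Disagreements:** The camera estimates of knob and shaft position differed by 2 to 4 mm, so I relied on contact forces for the final fit. A side force of about 3 N along −x remained at the end.

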